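Set the surveyor's rod to the front teeth by feel

TASK

Slide the cast table across the surveyor's base plate, without lifting it off, until the middle of the cast's front teeth stands straight under the raised rod. Then push the spindle down until you feel the rod come to rest on the teeth - gently, plaster chips - and leave it touching there; only after that swing the clamp lever fully over to its stop to lock the height. Do not disturb the three things that lie loose beside the surveyor: the other cast, the metal framework and the wax block.

Things in the scene. Friction and masses are not known exactly. Their poses are not given: they have to be found in the camera images.
- surveyor: Grey dental surveyor, fixed. Origin on the bench straight under the spindle; x points to the column at the back, y left. Flat base plate x -120..130, y -95..95 mm, top at z = 16. Column at x = 105, collar 38 mm across, 225 high, beam 22 wide at z 173-199 to the head (34 across, z 167-208) that guides the spindle. Spare rods in a block at x 108, y 33..83, up to 80 high.
- spindle (a joint): Travel of the vertical spindle in m: 0 fully up, grows to 0.053 fully down. Push on the knob on its top: it slides against about 2 N of friction and stays where it is left.
- spindle_top (a point): Centre of the flat top of the black knob on the spindle (29 mm across, its top face 24 mm, 16 mm high), 273 mm above the bench when fully up.
- rod_tip (a point): Blunt lower end of the thin steel rod (6 mm thick, 18 mm long) at the spindle's foot, on its axis, 151 mm under the knob's top; 122 mm above the bench when fully up. A spring in the spindle cushions the rod: once it touches, the push needed rises by 2 N per mm, and it gives 5 mm in all. The teeth must not get more than 9 N.
- lock (a joint): Angle in rad of the clamp lever at the head's right side. Near 0 it is open and points to the right (surveyor -y, turned 5 deg to the front); it swings about a vertical pivot, counter-clockwise seen from above, towards the column, to its stop at 1.25 (locked). Needs about 1.5 N at its ball; stays where it is left.
- lock_ball (a point): Centre of the black ball (17 mm) at the end of the clamp lever, 56 mm from its pivot, 206 mm above the bench. The lever's bar is 7 mm thick.
- lock_pivot (a point): The clamp lever's pivot at the ball's height: 26 mm to the right of the spindle's axis.
- cast_table: Round table (foot 80 mm across, 0.6 to 1 kg) with a white plaster jaw cast clamped on it, loose on the base plate, slides with about 5 N. Origin: centre of the foot's underside, z up. The cast's arch points to +x: the middle of its front teeth, where the rod must come down, is at x = 25, y = 0 mm. They stand 65 to 90 mm above the origin, a different height each time, to be felt.
- clamp_knob (a point): Centre of the table's black clamp knob, at x = -75, z = 27.5 mm of the table: a cylinder 24 mm thick and 26 mm long that lies along the table's x on an 8 mm bar. Pinch it across the table's y from above, or push it, to slide and turn the table.
- yellow_cast: The other plaster cast, 66 x 69 x 40 mm, loose on the bench to the left of the surveyor; origin under its centre. To be left alone.
- framework: Cobalt-chrome partial framework, 32 x 59 x 15 mm, loose on the bench to the right of the surveyor; origin under its centre. To be left alone.
- wax: Block of modelling wax, 32 x 68 x 11 mm, loose on the bench in front of the surveyor, on the left; origin under its centre. To be left alone.

How it is judged:
By the outcome, as a careful person would: the job done as asked, in the order asked, and still so for the second after the job is handed in, with the robot touching nothing.
It also fails if it takes over 67 s, if anything falls off the work surface, if the arm or the gripper's body presses on something with over 40 N, if the wrist force passes 120 N, or if a joint passes its speed limit or range.

ROBOT

A 6-joint arm with a two-finger parallel gripper is mounted at the origin on a cart in front of the work surface, level with it; the furniture and walls round the work are solid. World frame = base frame: x ahead of the robot, y to its left, z up, the work surface at z = 0. Lengths are in m, angles in rad, forces in N, time in s.
With the tool pointing down it reaches from about 0.35 to 0.775 m from the base axis. Payload 7.3 kg.
Tool frame: the origin (TCP) lies at the very end of the fingers, on their centre line; the grasp point (between the pads) lies 19 mm behind it; z points along the fingers, y is the line along which they close (so a half turn about z gives the same grasp; the last joint's range is limited). The gripper opens to 92 mm and grips with 3 to 60 N. Pads are 19 mm wide; open, the fingers measure 130 mm over their backs; the gripper's body (75 mm by 190 mm) begins 47 mm behind the grasp point.
Start: joints at [-1.483, 0.342, 1.524, -0, 1.275, -0.146], TCP at [0.122, -0.511, 0.188] pointing down, gripper open.
Joint ranges: [-2.53, 2.53], [-0.77, 2.02], [0.04, 2.7], [-1, 4.14], [0.28, 2.66], [-3.11, 3.11]. Speed limits (rad/s): [2.57, 2.57, 3.14, 3.14, 3.14, 3.14].

INTERFACE

Orientations are given as [roll, pitch, yaw] about the fixed x, y, z axes, in that order (R = Rz(yaw) Ry(pitch) Rx(roll)).
In Python, from cell import robot gives the robot as it stands.
- The arm moves only by the tool apply_moves, never from a script. Its argument "motion" is text: rows parted by semicolons, each of 7 numbers parted by spaces: the opening in per cent of the stroke, from 0 (shut) to 100 (fully open), then the shift along the tool's x, y, z in cm, then the turn, a rotation vector about the tool's x, y, z in rad. A call has 1 to 20 rows; each row shifts and turns the commanded pose from where the row before left it, along the tool's axes as they then stand; what a row does not reach is not made up. A row lasts 1/8 s, in which the tool goes at most 62.5 mm and 10.7 degrees, less where a joint would pass 70% of its speed; a pose out of reach is approached as far as the arm can. A call with a gripper value outside its range is refused whole. The fingers move at their own pace and stop on an object; "force" is the grip in N (left out, the last holds). Time passes only in rows, so rows that do not move let the fingers close. It gives the time, the measured TCP pose, the force, the opening and the grip force at its end, in the units of the state.
- robot.observe(): the state, without advancing time (a new reading comes with each control period).
- robot.read_camera(name): name is "scene" or "side" or "wrist"; returns a dict with "img" (400x640x3 uint8, red, green, blue), "fovy" (degrees; the focal length in pixels is half the picture's height over the tangent of half this angle, whatever the lens; pixels are square), "cx", "cy" (the principal point, pixels), "R" (3x3) and "t" (3): a world point X has camera coordinates R X + t; the wrist camera has in their place "hand_eye" (4x4, takes a point from camera to tool coordinates, whose origin is the TCP and whose axes are the flange's). Camera axes: x right, y down, z forward; pixel columns grow to the right and rows downward; lengths in m; the calibration is good to about 2 mm. A picture is of the moment at which its call begins: read the wrist's pose just before it. There is no depth.
- robot.hand_in(): hands the job in; it is judged then, once.
Trained networks look in a picture, given as the dict that the camera call returned (one of the last four; its "shot" number tells which), for a name from the list of things; names that differ only in an ending like _2 or _b are one class to them, and where a whole thing is asked for, a point or a joint stands for the part that bears it (a point fixed in the world has none). Each returns a list of dicts, best first, with "score" (0 to 1); they miss things now and then, are a little off and sometimes report something else, mostly with a low value. They report only what shows in the picture. A call takes as long as a camera call.
- robot.search_frame(target, picture): "centre" ([x, y, z] in m, in world coordinates, good to about 4 mm: the middle of the surface that is visible of it).
- robot.trace(target, picture): "pixels" (400x640 bool, what is visible of it).
The state is a dict: "time": time; "qpos": joint angles; "qvel": joint speeds; "joint_efforts": joint torques, N m; "tool_pos": TCP position; "tool_rot": TCP orientation; "contact_force": force on the tool from outside, world axes, zero at the start; "torque": the same for the moment, N m; "opening": finger opening in m; "grip_force": force on a finger pad.
Only numpy, scipy, OpenCV 4.12 (cv2) and the standard library are available. Lean on these libraries where they do the work, as an engineer would, in place of code of your own. Each camera call takes 0.05 s, during which the arm holds its last target. There are 200 camera calls.

## Working session

There is one attempt and no reset: what is moved stays moved. The work goes in short steps, Python scripts to look and compute and a tool call to move; the robot and the scene stay as the last step left them, time stands still between calls to the robot, and variables do not carry over. Pictures are saved under pics/ and viewed, at most 10 in all, crops included, and the job is handed in when it is done.

Besides the shell and the picture viewer there is one more tool, called after "Request:" as a command line: name --argument value ..., lists and objects as JSON in quotes. apply_moves: Moves the arm, as the interface text tells. Its arguments: {"type":"object","properties":{"motion":{"type":"string"},"force":{"type":"number"}},"required":["motion"]}

```bash
mkdir -p pics; ls; cat > h.py <<'E'
import numpy as np,cv2
from cell import robot
def snap(n,f=None):
    p=robot.read_camera(n)
    if f: cv2.imwrite('pics/'+f,p['img'][:,:,::-1])
    return p
E
python3 - <<'E'
from h import *
s=robot.observe();print({k:np.round(v,3).tolist() for k,v in s.items()})
ims=[]
for c in ['scene','side']:
    p=snap(c);ims.append(p['img'])
    print(c,p['fovy'],p['cx'],p['cy'],np.round(p['R'],3).tolist(),np.round(p['t'],3).tolist())
    for n in ['surveyor','spindle_top','rod_tip','lock_ball','cast_table','clamp_knob','yellow_cast','framework','wax']:
        try: print(n,[(np.round(d['centre'],3).tolist(),round(d['score'],2)) for d in robot.search_frame(n,p)[:2]])
        except Exception as e: print(n,e)
for c,i in zip('ab',ims): cv2.imwrite(f'pics/{c}1.png',i[:,:,::-1])
E
```

```text
pics
{'time': 0.0, 'qpos': [-1.483, 0.343, 1.525, -0.0, 1.275, -0.146], 'qvel': [0.0, 0.0, 0.001, -0.0, -0.002, -0.001], 'joint_efforts': [-0.002, -43.124, -24.422, 0.072, 0.056, -0.0], 'tool_pos': [0.122, -0.51, 0.188], 'tool_rot': [-3.14, -0.0, 0.234], 'contact_force': [0.674, -0.467, -0.033], 'torque': [0.019, 0.012, -0.03], 'grip_force': 0.0, 'opening': 0.092}
scene 46.83740954675086 323.558221843329 195.75901509896008 [[-0.901, -0.433, 0.015], [-0.214, 0.415, -0.884], [0.377, -0.8, -0.466]] [0.501, 0.215, 0.96]
surveyor [([0.595, 0.143, 0.016], 0.63)]
spindle_top [([0.558, 0.137, 0.228], 0.48)]
rod_tip []
lock_ball [([0.488, 0.182, 0.057], 0.63)]
cast_table [([0.489, 0.182, 0.055], 0.7)]
clamp_knob [([0.487, 0.18, 0.055], 0.82)]
yellow_cast [([0.568, 0.309, 0.028], 0.7)]
framework [([0.465, -0.009, 0.002], 0.49)]
wax [([0.406, 0.31, 0.019], 0.88)]
side 42.83071086076061 318.23361202405255 198.54864049048743 [[-0.92, -0.392, -0.009], [-0.216, 0.525, -0.823], [0.328, -0.755, -0.568]] [0.508, 0.175, 1.355]
surveyor [([0.593, 0.136, 0.016], 0.84)]
spindle_top [([0.558, 0.139, 0.232], 0.46), ([0.408, 0.308, 0.012], 0.23)]
rod_tip []
lock_ball [([0.406, 0.307, 0.014], 0.55)]
cast_table [([0.492, 0.179, 0.053], 0.72)]
clamp_knob [([0.49, 0.18, 0.056], 0.74)]
yellow_cast [([0.573, 0.309, 0.021], 0.64)]
framework [([0.49, 0.184, 0.056], 0.54)]
wax [([0.407, 0.308, 0.013], 0.55)]
```

View pics/a1.png

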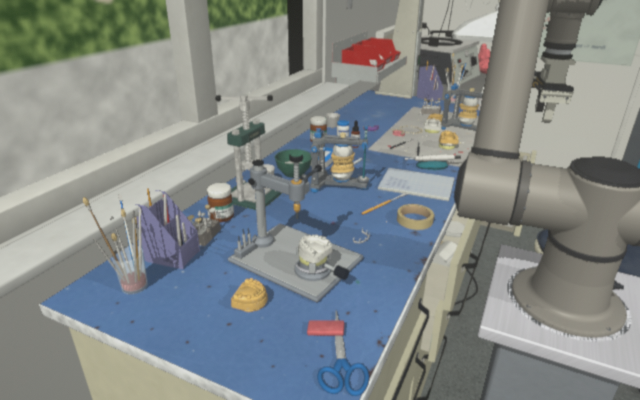

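View pics/b1.png

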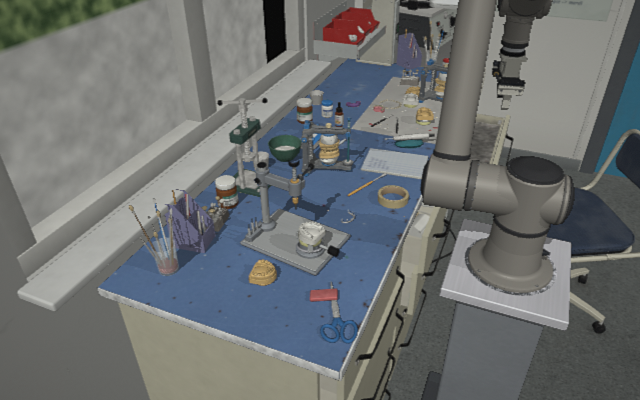

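The scene view shows the plate corners near (230,258), (290,228), (361,258) and (318,298). The column is at (262,240), the spindle near (297,190), and the table sits on the front part of the plate with its knob at (341,272). The wax is at (325,327), the yellow cast at (250,295) and the framework at (361,236).

```bash
cat >> h.py <<'E'
def cam(p,T=None):
    f=200/np.tan(np.radians(p['fovy'])/2)
    K=np.array([[f,0,p['cx']],[0,f,p['cy']],[0,0,1]])
    if 'R' in p: return K,np.array(p['R']),np.array(p['t'])
    M=np.linalg.inv(T@np.array(p['hand_eye'])); return K,M[:3,:3],M[:3,3]
def unproj(c,uv,z):
    K,R,t=c; d=R.T@np.linalg.inv(K)@np.array([uv[0],uv[1],1.]); o=-R.T@t
    return o+d*(z-o[2])/d[2]
def proj(c,X):
    K,R,t=c; q=K@(R@np.array(X,float).T+t[:,None]); return (q[:2]/q[2]).T
def toolT(s):
    from scipy.spatial.transform import Rotation as Ro
    T=np.eye(4);T[:3,:3]=Ro.from_euler('xyz',s['tool_rot']).as_matrix();T[:3,3]=s['tool_pos'];return T
E
python3 - <<'E'
from h import *
for n,px in [('scene',[(230,258),(290,228),(361,258),(318,298)]),('side',[(241,241),(287,213),(349,238),(317,271)])]:
    p=snap(n);c=cam(p)
    P=np.array([unproj(c,q,.016)[:2] for q in px]);print(n,P.round(3).tolist())
    m=P.mean(0);d=(P[0]+P[1]-P[2]-P[3])  # x dir
    e=(P[0]+P[3]-P[1]-P[2]); yd=np.degrees(np.arctan2(d[1],d[0])),np.degrees(np.arctan2(e[1],e[0]))-90
    print(m,yd,np.linalg.norm(d)/2,np.linalg.norm(e)/2)
    i=p['img'][170:310,200:390] 
    cv2.imwrite(f'pics/{n}z.png',cv2.resize(i,None,fx=4,fy=4,interpolation=3)[:,:,::-1])
s=robot.observe();p=snap('wrist');print(np.round(p['hand_eye'],3).tolist(),p['fovy'])
E
```

```text
scene [[0.689, 0.211], [0.632, 0.037], [0.424, 0.077], [0.451, 0.244]]
[0.54910492 0.14198059] (np.float64(-9.248281488845782), np.float64(-13.886886245511548)) 0.22561748230546846 0.17544803346269247
side [[0.698, 0.204], [0.638, 0.037], [0.425, 0.077], [0.455, 0.235]]
[0.55407131 0.13838786] (np.float64(-8.895649521218724), np.float64(-15.481024776470903)) 0.23086005375655125 0.16907589426765937
[[-0.0, -0.959, -0.282, 0.078], [1.0, -0.0, -0.001, -0.001], [0.001, -0.282, 0.959, -0.196], [0.0, 0.0, 0.0, 1.0]] 59.26250599423849
```

View pics/sidez.png

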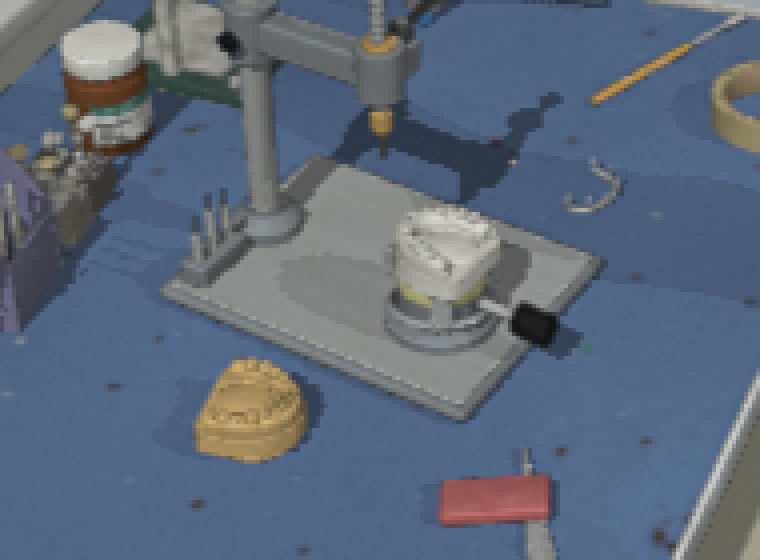

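```bash
cat >> h.py <<'E'
def rows(way,op,T=None):
    """way: list of (xyz, yaw, nrows), tool down; print motion rows"""
    s=robot.observe(); p=np.array(s['tool_pos']);y=s['tool_rot'][2];o=[]
    for q,yy,n in way:
        q=np.array(q,float);p0=p.copy();y0=y
        for i in range(1,n+1):
            t=p0+(q-p0)*i/n;ty=y0+(yy-y0)*i/n
            d=t-p;X=np.array([np.cos(y),np.sin(y),0]);Y=np.array([np.sin(y),-np.cos(y),0])
            r=np.round([d@X*100,d@Y*100,-d[2]*100],2);w=round(-(ty-y),3)
            p=p+(r[0]*X+r[1]*Y-r[2]*np.array([0,0,1]))/100;y=y-w
            o.append(f"{op} {r[0]:g} {r[1]:g} {r[2]:g} 0 0 {w:g}")
    print('; '.join(o));print('end',p.round(4),round(y,3))
E
python3 -c "
from h import *
rows([((.30,-.38,.3),.234+.7,4),((.43,-.1,.32),1.9,6),((.41,.16,.32),2.95,6)],100)"
```

```text
100 5.09 -2.15 -2.79 0 0 -0.175; 100 5.39 -1.22 -2.8 0 0 -0.175; 100 5.53 -0.27 -2.79 0 0 -0.175; 100 5.48 0.69 -2.79 0 0 -0.175; 100 5.04 -1.03 -0.33 0 0 -0.161; 100 5.14 -0.21 -0.34 0 0 -0.161; 100 5.11 0.61 -0.33 0 0 -0.161; 100 4.94 1.43 -0.34 0 0 -0.161; 100 4.66 2.2 -0.33 0 0 -0.161; 100 4.23 2.91 -0.33 0 0 -0.161; 100 4.21 1.09 -0 0 0 -0.175; 100 3.96 1.8 -0 0 0 -0.175; 100 3.58 2.46 -0 0 0 -0.175; 100 3.1 3.05 -0 0 0 -0.175; 100 2.52 3.54 -0 0 0 -0.175; 100 1.86 3.93 -0 0 0 -0.175
end [0.41 0.16 0.32] 2.95
```

Request:
apply_moves --motion "100 5.09 -2.15 -2.79 0 0 -0.175; 100 5.39 -1.22 -2.8 0 0 -0.175; 100 5.53 -0.27 -2.79 0 0 -0.175; 100 5.48 0.69 -2.79 0 0 -0.175; 100 5.04 -1.03 -0.33 0 0 -0.161; 100 5.14 -0.21 -0.34 0 0 -0.161; 100 5.11 0.61 -0.33 0 0 -0.161; 100 4.94 1.43 -0.34 0 0 -0.161; 100 4.66 2.2 -0.33 0 0 -0.161; 100 4.23 2.91 -0.33 0 0 -0.161; 100 4.21 1.09 -0 0 0 -0.175; 100 3.96 1.8 -0 0 0 -0.175; 100 3.58 2.46 -0 0 0 -0.175; 100 3.1 3.05 -0 0 0 -0.175; 100 2.52 3.54 -0 0 0 -0.175; 100 1.86 3.93 -0 0 0 -0.175; 100 0 0 0 0 0 0"

```text
time: 3.28
tool_pos: [0.4095, 0.1622, 0.3198]
tool_rot: [3.141, -0.0, 2.955]
contact_force: [-0.8, 0.4, 0.4]
opening: 0.0914
grip_force: 0.0
```

```bash
python3 - <<'E'
from h import *
s=robot.observe();print(s['time'],np.round(s['tool_pos'],4),np.round(s['tool_rot'],3))
p=snap('wrist','w1.png')
np.savez('w1.npz',T=toolT(s),he=p['hand_eye'],f=p['fovy'],c=[p['cx'],p['cy']])
for n in ['surveyor','spindle_top','rod_tip','lock_ball','cast_table','clamp_knob','lock']:
    print(n,[(np.round(d['centre'],3).tolist(),round(d['score'],2)) for d in robot.search_frame(n,p)[:2]])
E
```

```text
3.275 [0.4095 0.1622 0.3198] [ 3.141 -0.     2.955]
surveyor [([0.548, 0.122, 0.018], 0.93), ([0.561, 0.132, 0.223], 0.46)]
spindle_top [([0.556, 0.131, 0.223], 0.66)]
rod_tip []
lock_ball [([0.55, 0.084, 0.208], 0.73)]
cast_table [([0.488, 0.163, 0.081], 0.9), ([0.547, 0.082, 0.208], 0.54)]
clamp_knob [([0.488, 0.168, 0.076], 0.73)]
lock [([0.548, 0.084, 0.208], 0.67)]
```

View pics/w1.png

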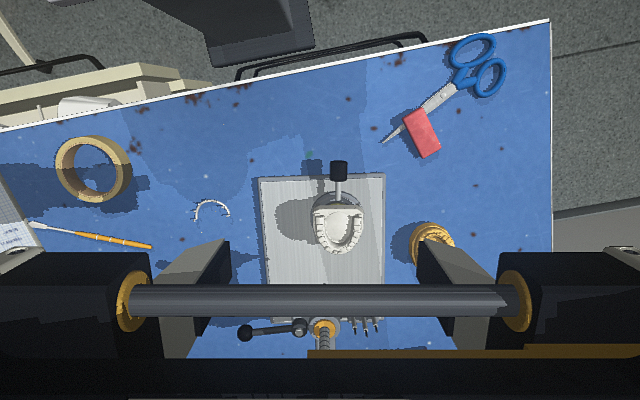

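The wrist view shows the clamp knob at (339,172) and the cast centred at (340,228). The plate's front corners are at (260,178) and (384,174), and the spindle at (322,325) and lever ball at (246,332) are partly hidden by the gripper. I'll move forward to look straight down on the spindle and table together.

Request:
apply_moves --motion "100 -5 -0.2 0 0 0 0; 100 -5 -0.2 0 0 0 0; 100 -5 0 0 0 0 0; 100 -4 0 0 0 0 0; 100 0 0 0 0 0 0; 100 0 0 0 0 0 0"

```text
time: 4.42
tool_pos: [0.5953, 0.1196, 0.3197]
tool_rot: [-3.141, -0.001, 2.949]
contact_force: [-0.2, -0.4, -0.5]
opening: 0.0916
grip_force: 0.0
```

```bash
python3 - <<'E'
from h import *
s=robot.observe();print(s['time'],np.round(s['tool_pos'],4),np.round(s['tool_rot'],3))
p=snap('wrist')
cv2.imwrite('pics/w2.png',cv2.resize(p['img'][:,:,::-1],(800,500),interpolation=cv2.INTER_CUBIC))
cv2.imwrite('pics/w2raw.png',p['img'][:,:,::-1])
np.savez('w2.npz',T=toolT(s),he=p['hand_eye'],f=p['fovy'],c=[p['cx'],p['cy']])
for n in ['spindle_top','lock_ball','cast_table','clamp_knob']:
    print(n,[(np.round(d['centre'],3).tolist(),round(d['score'],2)) for d in robot.search_frame(n,p)[:2]])
    for d in robot.trace(n,p)[:1]:
        ys,xs=np.nonzero(d['pixels']);print('  px',xs.mean(),ys.mean(),xs.min(),xs.max(),ys.min(),ys.max())
E
```

```text
4.425 [0.5953 0.1196 0.3197] [-3.141e+00 -1.000e-03  2.949e+00]
spindle_top [([0.559, 0.135, 0.264], 0.7)]
  px 331.98093587521663 145.55112651646448 315 353 133 169
lock_ball [([0.552, 0.08, 0.207], 0.83)]
  px 270.9009287925697 146.437564499484 230 312 135 158
cast_table [([0.501, 0.164, 0.078], 0.62)]
  px 343.9382949932341 70.08849797023004 314 373 3 112
clamp_knob [([0.5, 0.166, 0.077], 0.76), ([0.55, 0.078, 0.204], 0.23)]
  px 344.0441787941788 70.14630977130977 314 374 3 115
```

View pics/w2.png

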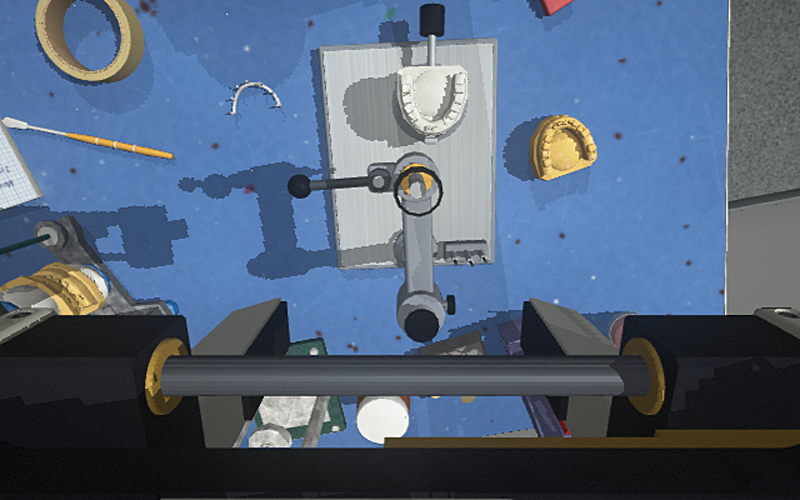

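Looking down (800×500 scale), the spindle knob ring is centred at (418,190), the lever ball is at (299,186) and the column cap at (422,323). The cast is centred at (432,100) with its arch pointing down to the column and its front teeth near (432,130). The clamp knob is at (432,20). The plate corners are (322,48), (494,41), (492,262) and (342,267).

```bash
cat > fit.py <<'E'
from h import *
from scipy.optimize import least_squares
d=np.load('w2.npz');c=cam(dict(fovy=float(d['f']),cx=d['c'][0],cy=d['c'][1],hand_eye=d['he']),d['T'])
px=np.array([(322,48),(494,41),(492,262),(342,267),(299,186),(418,190.5),(422,323)])/1.25
a=np.radians(5)
M=np.array([(-120,-95,16),(-120,95,16),(130,95,16),(130,-95,16),(-56*np.sin(a),-26-56*np.cos(a),206),(0,0,268),(105,0,225)])/1e3
def W(q,M):
    C,S=np.cos(q[2]),np.sin(q[2]);M=np.atleast_2d(M);return np.c_[q[0]+C*M[:,0]-S*M[:,1],q[1]+S*M[:,0]+C*M[:,1],M[:,2]]
if __name__=='__main__':
    r=least_squares(lambda q:(proj(c,W(q,M))-px).ravel(),[.547,.14,-.2],loss='soft_l1')
    print(r.x.round(4),(proj(c,W(r.x,M))-px).round(1).tolist())
    np.save('surv.npy',r.x)
    k=unproj(c,np.array((432,18))/1.25,.050);print('knob',k)
    for z in (.081,.093,.106):print('front teeth',z,unproj(c,np.array((432,131))/1.25,z))
    k2=unproj(c,np.array((432,62))/1.25,.0435);print('bar end',k2)
    print('cast width mid',unproj(c,np.array((432,95))/1.25,.093))
    b=r.x; print('target table knob',W(b,[[-.1,0,.0435]]))
E
python3 fit.py
```

```text
[ 0.5605  0.1352 -0.1329] [[-6.7, -2.1], [1.8, -6.1], [3.6, 0.6], [-3.0, 3.8], [-0.6, -6.2], [-0.1, 1.1], [1.2, 2.8]]
knob [0.43362147 0.17927979 0.05      ]
front teeth 0.081 [0.53531462 0.1593457  0.081     ]
front teeth 0.093 [0.5349273  0.15867418 0.093     ]
front teeth 0.106 [0.53450771 0.15794671 0.106     ]
bar end [0.47127896 0.17300706 0.0435    ]
cast width mid [0.50384279 0.16418297 0.093     ]
target table knob [[0.46136304 0.14845439 0.0435    ]]
```

```bash
python3 - <<'E'
from fit import *
p=robot.read_camera('wrist');print(p.keys(),p['cx'],p['cy'])
def mod(q):
    m=M.copy();m[:4,:2]-=np.sign(m[:4,:2])*q[3];a=q[4];m[4,:2]=[-.056*np.sin(a),-.026-.056*np.cos(a)];return W(q,m)
r=least_squares(lambda q:(proj(c,mod(q))-px).ravel(),[.547,.14,-.2,0,.08],loss='soft_l1')
print(r.x.round(4),r.cost,(proj(c,mod(r.x))-px).round(1).tolist())
# k1 option
K,R,t=c
def pd(q):
    uv,_=cv2.projectPoints(mod(q[:5]),cv2.Rodrigues(R)[0],t,K,np.array([q[5]*1.,0,0,0]));return uv[:,0]
r2=least_squares(lambda q:(pd(np.r_[q[:3],0,q[3:]])-px).ravel(),[.547,.14,-.2,.08,0],loss='soft_l1')
print('k1',r2.x.round(4),r2.cost,(pd(np.r_[r2.x[:3],0,r2.x[3:]])-px).round(1).tolist())
E
```

```text
dict_keys(['img', 'fovy', 'cx', 'cy', 'hand_eye', 'shot']) 323.66561445612234 200.39439577125347
[ 0.5601  0.1359 -0.1496  0.005  -0.0413] 4.540658026580266 [[-0.6, 0.1], [-0.1, -0.8], [-0.8, -1.7], [-1.1, -0.7], [0.7, -0.1], [0.7, 0.4], [-0.1, 2.4]]
k1 [ 0.5582  0.1358 -0.1508 -0.0663 -0.1358] 9.536809131001856 [[-2.6, 0.5], [0.7, 0.2], [1.8, 0.2], [-4.4, 1.3], [1.2, -0.1], [0.1, -2.0], [-0.7, 0.3]]
```

```bash
python3 -c "
from h import *
rows([((.4287,.180,.28),2.949,5),((.4287,.18,.12),2.949,4),((.4287,.18,.09),2.949,1),((.4287,.18,.09),2.949,1)],100)"
```

```text
100 3.51 0.54 0.8 0 0 0; 100 3.5 0.54 0.8 0 0 0; 100 3.51 0.54 0.81 0 0 0.001; 100 3.5 0.54 0.8 0 0 -0; 100 3.51 0.54 0.8 0 0 0; 100 -0 0 4 0 0 0; 100 -0 0 4 0 0 0; 100 -0 0 4 0 0 0; 100 -0 0 4 0 0 0; 100 -0 0 3 0 0 0; 100 -0 0 0 0 0 0
end [0.4287 0.18   0.09  ] 2.949
```

Request:
apply_moves --motion "100 3.5 0.54 0 0 0 0; 100 3.5 0.54 0 0 0 0; 100 3.5 0.54 0 0 0 0; 100 3.5 0.54 2 0 0 0; 100 3.5 0.54 2 0 0 0; 100 0 0 4 0 0 0; 100 0 0 4 0 0 0; 100 0 0 4 0 0 0; 100 0 0 4 0 0 0; 100 0 0 3 0 0 0; 100 0 0 0 0 0 0; 100 0 0 0 0 0 0"

```text
time: 6.42
tool_pos: [0.43, 0.18, 0.0911]
tool_rot: [3.141, 0.002, 2.95]
contact_force: [-0.0, 0.9, 0.5]
opening: 0.0916
grip_force: 0.0
```

```bash
python3 - <<'E'
from h import *
s=robot.observe();print(s['time'],np.round(s['tool_pos'],4),np.round(s['tool_rot'],3))
a=snap('scene')['img'];p=snap('wrist')['img']
for nm in ('scene','side'):
    q=snap(nm)
    print([(np.round(d['centre'],3).tolist(),round(d['score'],2)) for d in robot.search_frame('clamp_knob',q)[:2]])
w=cv2.resize(p,(480,300));z=cv2.resize(a[170:320,220:400],(720,600)[0:2] and (540,450),interpolation=2)
o=np.zeros((600,800,3),np.uint8);o[:300,:480]=w;o[150:600,480:800]=z[:,110:430];o[300:600,:480]=cv2.resize(q['img'][170:290,240:432],(480,300),interpolation=2)
cv2.imwrite('pics/c3.png',o[:,:,::-1])
E
```

```text
6.425 [0.43   0.18   0.0911] [3.141e+00 2.000e-03 2.950e+00]
[([0.489, 0.183, 0.059], 0.79)]
[([0.488, 0.185, 0.057], 0.91)]
```

View pics/c3.png

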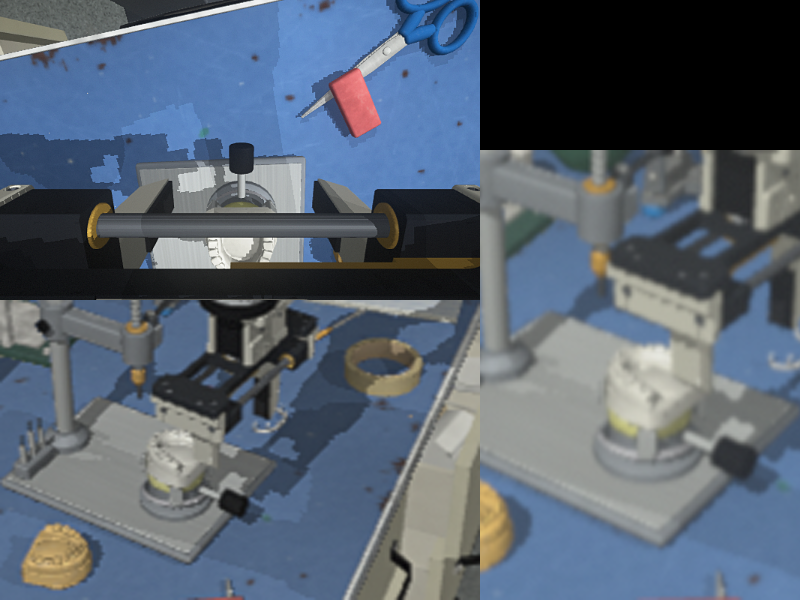

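Top left, the wrist view shows the knob at (241,158), centred between the fingers. The other two panels show the gripper body seemingly near the cast, so I'll check by projecting the finger tips.

```bash
python3 - <<'E'
from h import *
s=robot.observe();T=toolT(s)
print('hand pts', (T@np.array([[0,.046,0,1],[0,-.046,0,1],[0,0,0,1]]).T).T[:,:3].round(3).tolist())
X=[(T@np.array([0,y,0,1]))[:3] for y in (.046,-.046)]+[[.4336,.1793,.0435],[.56,.136,.122],[.56,.136,.215]]
for n in('scene','side'):
    q=snap(n);print(n,proj(cam(q),X).round(1).tolist())
p=snap('wrist');c=cam(p,T);print(unproj(c,(321,210),.05),proj(c,X[:3]).round(1).tolist())
E
```

```text
hand pts [[0.438, 0.225, 0.091], [0.421, 0.135, 0.091], [0.43, 0.18, 0.091]]
scene [[328.4, 264.4], [354.2, 243.7], [339.4, 271.8], [295.5, 215.8], [294.9, 177.2]]
side [[324.3, 248.0], [343.7, 229.1], [332.8, 251.8], [295.1, 207.9], [293.9, 178.5]]
[0.43077525 0.17890791 0.05      ] [[399.0, 229.0], [244.6, 229.2], [322.3, 210.7]]
```

```bash
python3 - <<'E'
from h import *
s=robot.observe();T=toolT(s)
X=[(T@np.array([0,y,z,1]))[:3] for y in (.046,-.046,.065,-.065) for z in (0,-.066)]
o=np.zeros((600,800,3),np.uint8)
q=snap('scene');u=proj(cam(q),X);a=cv2.resize(q['img'][190:290,290:390],(400,400),interpolation=2)
for k in u: cv2.circle(a,tuple(int(v) for v in (k-[290,190])*4),3,(255,0,0),1)
w=snap('wrist');u=proj(cam(w,T),X);b=cv2.resize(w['img'][150:400,120:520],(640,400),interpolation=2)[:,:400]
b=cv2.resize(w['img'][150:400,120:520],(400,250))
for k in u: cv2.circle(b,tuple(int(v) for v in (k-[120,150])),3,(255,0,0),1)
o[:400,:400]=a;o[:250,400:]=b
cv2.imwrite('pics/c4.png',o[:400,:,::-1])
E
```

```text
(no output)
```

View pics/c4.png

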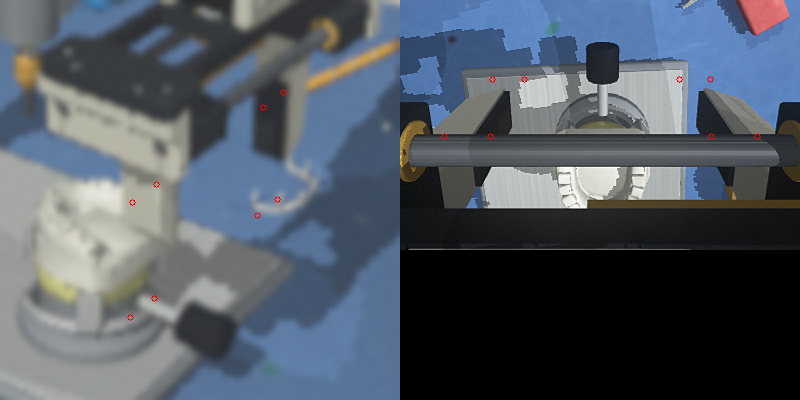

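The projected tips lie well below the visible ones: at (130,317) and (257,215), against visible finger ends near (150,235) and (275,155) in the left panel. The visible fingers end about 35 mm short of the reported TCP. I'll descend and feel whether the grasp takes, watching the forces.

Request:
apply_moves --motion "100 0.1 0 2 0 0 0; 100 0.1 0 2 0 0 0; 100 0 0 2 0 0 0; 100 0 0 0 0 0 0; 15 0 0 0 0 0 0; 15 0 0 0 0 0 0; 15 0 0 0 0 0 0; 15 0 0 0 0 0 0; 15 0 0 0 0 0 0; 15 0 0 0 0 0 0" --force 10

```text
time: 8.22
tool_pos: [0.4272, 0.1801, 0.0299]
tool_rot: [-3.141, 0.0, 2.95]
contact_force: [1.1, -0.0, 0.5]
opening: 0.0364
grip_force: 0.0
```

Request:
apply_moves --motion "10 0 0 0 0 0 0; 10 0 0 0 0 0 0; 10 0 0 0 0 0 0; 10 0 0 0 0 0 0" --force 15

```text
time: 8.72
tool_pos: [0.4272, 0.1801, 0.0299]
tool_rot: [-3.141, 0.0, 2.95]
contact_force: [0.3, -0.2, -0.1]
opening: 0.0093
grip_force: 0.0
```

```bash
python3 - <<'E'
from h import *
s=robot.observe();T=toolT(s);print(s['opening'],s['grip_force'],s['contact_force'])
q=snap('scene');a=cv2.resize(q['img'][170:290,270:390],(480,480),interpolation=2)
w=snap('wrist');b=cv2.resize(w['img'][100:400,160:480],(320,300))
o=np.zeros((480,800,3),np.uint8);o[:,:480]=a;o[:300,480:]=b
cv2.imwrite('pics/c5.png',o[:,:,::-1])
E
```

```text
0.009268304956449671 0.0 [ 0.28221399 -0.19201632 -0.12759339]
```

View pics/c5.png

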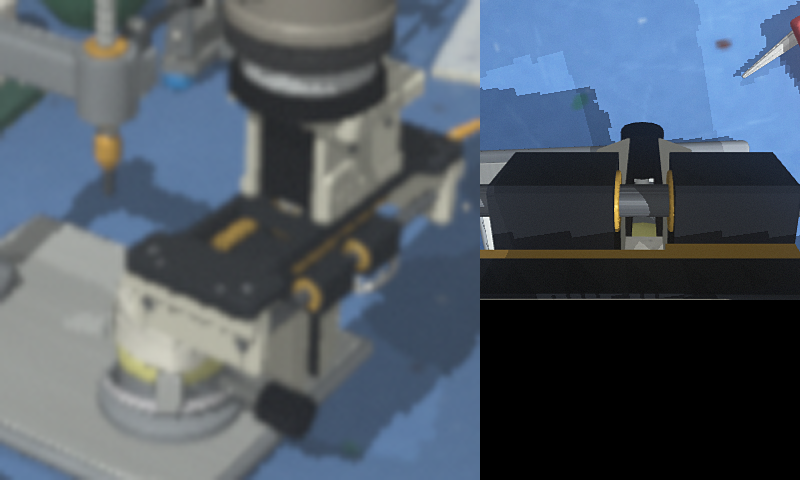

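The fingers closed above the knob without touching it: in the left panel the finger ends are at about (310,375) and the knob is at (285,405). I'll triangulate where the finger tips really are.

```bash
python3 - <<'E'
from h import *
a=snap('scene');b=snap('side');P=[]
for c in (cam(a),cam(b)):
    K,R,t=c;P.append(K@np.c_[R,t])
for u,v in [((331,249),(328,229)),((360,229),(347,217)),((341,273),(333.5,251.5))]:
    X=cv2.triangulatePoints(P[0],P[1],np.array(u,float).reshape(2,1),np.array(v,float).reshape(2,1));print((X[:3]/X[3]).ravel().round(3))
    for z in (.05,.09,.126):print('  z',z,unproj(cam(a),u,z)[:2].round(3),unproj(cam(b),v,z)[:2].round(3))
s=robot.observe();
# FK-free check
p=snap('wrist');cv2.imwrite('pics/wz.png',p['img'][:,:,::-1])
for n,q in(('scene',a),('side',b)):
    print(n,[(np.round(d['centre'],3).tolist(),round(d['score'],2)) for d in robot.search_frame('wax',q)[:1]])
E
```

```text
[0.505 0.051 0.003]
  z 0.05 [0.48 0.12] [0.479 0.102]
  z 0.09 [0.457 0.174] [0.459 0.149]
  z 0.126 [0.435 0.222] [0.442 0.192]
[0.42  0.11  0.113]
  z 0.05 [0.454 0.013] [0.45 0.03]
  z 0.09 [0.432 0.074] [0.432 0.081]
  z 0.126 [0.412 0.129] [0.415 0.126]
[0.447 0.138 0.007]
  z 0.05 [0.426 0.189] [0.429 0.184]
  z 0.09 [0.406 0.238] [0.412 0.228]
  z 0.126 [0.388 0.282] [0.397 0.267]
scene [([0.408, 0.311, 0.016], 0.8)]
side [([0.407, 0.307, 0.013], 0.68)]
```

The tips sit about 35 mm above the reported TCP, with x and y as reported. I'll reopen, go 3 cm lower and grip again.

Request:
apply_moves --motion "70 0 0 0 0 0 0; 70 0 0 0 0 0 0; 70 0 0 0 0 0 0; 70 0 0 0 0 0 0; 70 0 0 0 0 0 0; 70 0 0 1.5 0 0 0; 70 0 0 1.5 0 0 0; 15 0 0 0 0 0 0; 15 0 0 0 0 0 0; 15 0 0 0 0 0 0; 15 0 0 0 0 0 0; 15 0 0 0 0 0 0" --force 12

```text
time: 10.58
tool_pos: [0.4273, 0.1801, 0.0002]
tool_rot: [-3.142, 0.0, 2.95]
contact_force: [-1.2, -0.6, 2.6]
opening: 0.0238
grip_force: 12.0
```

Request:
apply_moves --motion "15 0 0 0 0 0 0; 15 -0.4 -0.23 0 0 0 0; 15 -0.5 -0.3 0 0 0 0; 15 -0.5 -0.3 0 0 0 0; 15 -0.5 -0.3 0 0 0 0; 15 -0.5 -0.3 0 0 0 0; 15 -0.4 -0.2 0 0 0 0; 15 -0.3 -0.17 0 0 0 0; 15 0 0 0 0 0 0; 15 0 0 0 0 0 0" --force 20

```text
time: 11.82
tool_pos: [0.4519, 0.1574, 0.0]
tool_rot: [-3.142, -0.004, 2.95]
contact_force: [-7.2, 4.1, 9.8]
opening: 0.0231
grip_force: 20.0
```

```bash
python3 - <<'E'
from h import *
s=robot.observe();print(np.round(s['tool_pos'],4),np.round(s['tool_rot'],3),s['contact_force'],s['opening'])
q=snap('scene');a=cv2.resize(q['img'][185:285,260:360],(400,400),interpolation=2)
w=snap('side');b=cv2.resize(w['img'][175:275,260:360],(400,400),interpolation=2)
cv2.imwrite('pics/c6.png',np.hstack([a,b])[:,:,::-1])
E
```

```text
[0.4519 0.1574 0.    ] [-3.142 -0.004  2.95 ] [-7.23046985  4.14534509  9.76133665] 0.023101577846961006
```

View pics/c6.png

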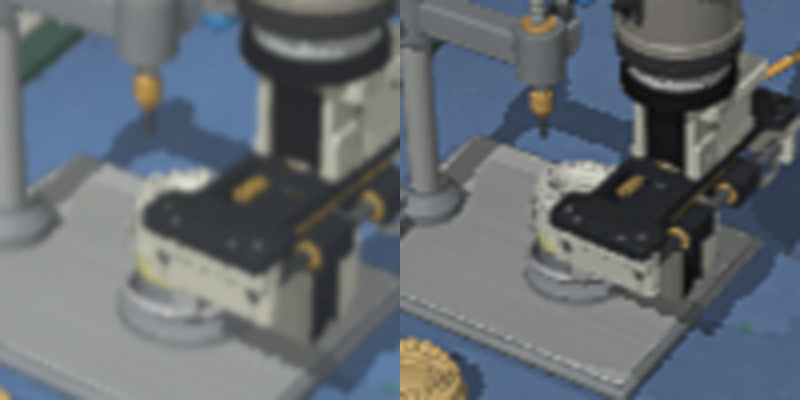

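Scene (left panel): the rod tip is at (150,130) and matches the projected estimate within 2 px. The cast is nearly under it, but its front teeth are partly hidden by the gripper. I'll release, back off and look from above again.

Request:
apply_moves --motion "60 0 0 0 0 0 0; 60 0 0 0 0 0 0; 60 0 0 0 0 0 0; 60 0 0 0 0 0 0; 60 0 0 -4 0 0 0; 60 0 0 -6 0 0 0; 60 0 0 -6 0 0 0; 60 0 0 -6 0 0 0; 60 0 0 -6 0 0 0; 60 -3 0 -2 0 0 0; 60 -5 -0.2 0 0 0 0; 60 -5 -0.2 0 0 0 0; 60 -2.5 0 0 0 0 0; 60 0 0 0 0 0 0; 60 0 0 0 0 0 0"

```text
time: 13.8
tool_pos: [0.6048, 0.1233, 0.2998]
tool_rot: [-3.141, -0.001, 2.95]
contact_force: [-0.2, -0.5, 0.0]
opening: 0.0554
grip_force: 0.0
```

```bash
python3 - <<'E'
from h import *
s=robot.observe();print(s['time'],np.round(s['tool_pos'],4),np.round(s['tool_rot'],3))
p=snap('wrist')
np.savez('w3.npz',T=toolT(s),he=p['hand_eye'],f=p['fovy'],c=[p['cx'],p['cy']])
b=cv2.resize(p['img'][0:200,220:460],(480,400),interpolation=2)
q=snap('scene');a=cv2.resize(q['img'][190:290,270:350],(320,400),interpolation=2)
np.savez('ims.npz',w=p['img'],q=q['img'])
cv2.imwrite('pics/c7.png',np.hstack([b,a])[:,:,::-1])
E
```

```text
13.8 [0.6048 0.1233 0.2998] [-3.141e+00 -1.000e-03  2.950e+00]
```

View pics/c7.png

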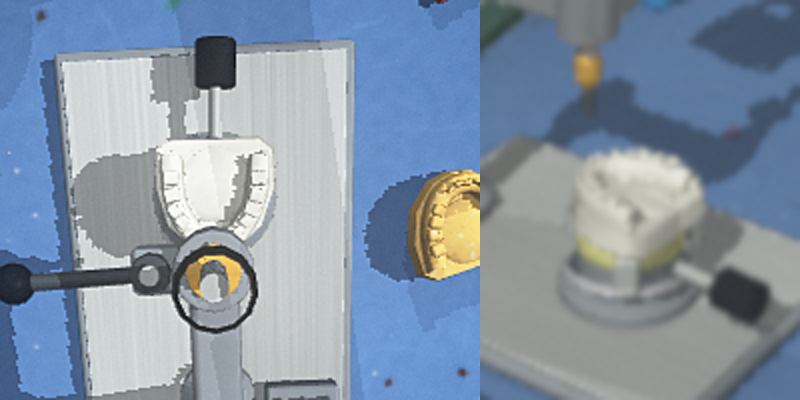

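The wrist crop shows the knob at (216,62), the cast centred on x=215 and the spindle ring at (215,281), so lateral alignment is good. In the scene crop the rod tip is at (588,113), the front of the arch at about (584,167) and the knob at (740,298).

```bash
python3 - <<'E'
from h import *
from fit import W,M,least_squares
d=np.load('w3.npz');c=cam(dict(fovy=float(d['f']),cx=d['c'][0],cy=d['c'][1],hand_eye=d['he']),d['T'])
S=cam(snap('scene'))
P=lambda x,y:(220+x/2,y/2)
px=np.array([P(60,52),P(352,42),P(13,284),P(215,281)])
m0=np.array([(-120,-95,16),(-120,95,16),(0,0,206),(0,0,268)])/1e3
def mod(q):
    m=m0.copy();m[:2,0]+=q[3];m[0,1]+=q[3];m[1,1]-=q[3];a=q[4];m[2,:2]=[-.056*np.sin(a),-.026-.056*np.cos(a)];return W(q,m)
r=least_squares(lambda q:(proj(c,mod(q))-px).ravel(),[.56,.136,-.15,.004,-.03],loss='soft_l1')
print('surv',r.x.round(4),(proj(c,mod(r.x))-px).round(1).tolist())
for z in(.257,.265,.273):print('ring',z,unproj(c,P(215,281),z).round(4))
k=unproj(c,P(215.5,62),.0515);print('knob',k)
print('knob ends',unproj(c,P(215.5,39),.0515),unproj(c,P(215.5,86),.0515))
print('cast back edge mid',[unproj(c,P(215,140),z).round(4).tolist() for z in(.08,.095)])
sc=lambda x,y:(270+(x-480)/4,190+y/4)
print('scene rod',unproj(S,sc(588,113),.122),'knob',unproj(S,sc(740,298),.0435))
for z in(.081,.09,.098,.106):print('scene crest',z,unproj(S,sc(584,167),z))
E
```

```text
surv [ 0.558   0.136  -0.1633  0.005  -0.1038] [[0.2, -0.6], [-0.6, -0.2], [0.5, -0.1], [-0.2, 0.5]]
ring 0.257 [0.559 0.136 0.257]
ring 0.265 [0.5581 0.1361 0.265 ]
ring 0.273 [0.5571 0.1362 0.273 ]
knob [0.46018573 0.15760709 0.0515    ]
knob ends [0.44838524 0.15986242 0.0515    ] [0.47271343 0.15521276 0.0515    ]
cast back edge mid [[0.5035, 0.1487, 0.08], [0.5045, 0.1483, 0.095]]
scene rod [0.55204521 0.14368546 0.122     ] knob [0.45223715 0.16025576 0.0435    ]
scene crest 0.081 [0.5595199  0.13565146 0.081     ]
scene crest 0.09 [0.55256516 0.14810362 0.09      ]
scene crest 0.098 [0.54638318 0.15917222 0.098     ]
scene crest 0.106 [0.54020119 0.17024081 0.106     ]
```

Along the arch the distance matches to within 1 mm, but the teeth sit about 2 mm too far left of the spindle axis. I'll regrip and nudge the table.

Request:
apply_moves --motion "60 2.5 0 0 0 0 0; 60 5 0.2 0 0 0 0; 60 5 0.2 0 0 0 0; 60 3.2 0 2 0 0 0; 60 0 0 6 0 0 0; 60 0 0 6 0 0 0; 60 0 0 6 0 0 0; 60 0 0 6 0 0 0; 60 0 0 2.5 0 0 0; 60 0 0 1.5 0 0 0; 15 0 0 0 0 0 0; 15 0 0 0 0 0 0; 15 0 0 0 0 0 0; 15 0 0 0 0 0 0; 15 0 0 0 0 0 0" --force 15

```text
time: 15.82
tool_pos: [0.4527, 0.1571, 0.0006]
tool_rot: [3.141, 0.001, 2.95]
contact_force: [-0.9, 1.1, 6.0]
opening: 0.0238
grip_force: 15.0
```

Request:
apply_moves --motion "15 0 -0.1 0 0 0 0; 15 0 -0.1 0 0 0 0; 15 0 -0.1 0 0 0 0; 15 0 0 0 0 0 0"

```text
time: 16.32
tool_pos: [0.4522, 0.1553, 0.0006]
tool_rot: [3.14, 0.001, 2.95]
contact_force: [-0.0, 7.5, 5.7]
opening: 0.0234
grip_force: 15.1
```

Request:
apply_moves --motion "60 0 0 0 0 0 0; 60 0 0 0 0 0 0; 60 0 0 0 0 0 0; 60 0 0 0 0 0 0; 60 0 0 -4 0 0 0; 60 0 0 -6 0 0 0; 60 0 0 -6 0 0 0; 60 0 0 -6 0 0 0; 60 0 0 -6 0 0 0; 60 -3 0 -2 0 0 0; 60 -5 0 0 0 0 0; 60 -5 0 0 0 0 0; 60 -2.5 0 0 0 0 0; 60 0 0 0 0 0 0; 60 0 0 0 0 0 0"

```text
time: 18.2
tool_pos: [0.603, 0.1246, 0.2998]
tool_rot: [-3.141, -0.001, 2.95]
contact_force: [-0.1, -0.7, 0.5]
opening: 0.0549
grip_force: 0.0
```

```bash
python3 - <<'E'
from h import *
s=robot.observe();T=toolT(s);print(s['time'],np.round(s['tool_pos'],4),np.round(s['tool_rot'],3))
p=snap('wrist');c=cam(p,T)
g=p['img'].max(2)
m=(g[:60,290:370]<50).astype(np.uint8);n,l,st,ce=cv2.connectedComponentsWithStats(m)
i=1+np.argmax(st[1:,4]);print('knob blob',st[i],ce[i]+[290,0])
k=unproj(c,ce[i]+[290,0],.0515);print('knob',k)
cs=cv2.HoughCircles(cv2.cvtColor(p['img'],cv2.COLOR_RGB2GRAY)[90:200,270:400],cv2.HOUGH_GRADIENT,1,30,param1=150,param2=15,minRadius=17,maxRadius=23)
print(None if cs is None else cs[0][:3]+[270,90,0])
if cs is not None:
    r=unproj(c,cs[0][0][:2]+[270,90],.265);print('spindle',r)
    v=(r-k)[:2];a=T[:2,0]*-1;print('along',v@a,'perp left',v@np.array([-a[1],a[0]]))
# second lateral viewpoint info: white cast columns
W=((p['img'].min(2)>175)).astype(np.uint8)
for row in (75,85,95): xs=np.nonzero(W[row,270:370])[0]+270;print(row,xs.min(),xs.max(),(xs.min()+xs.max())/2)
E
```

```text
18.2 [0.603  0.1246 0.2998] [-3.141e+00 -1.000e-03  2.950e+00]
knob blob [38 21  7 25 34] [333.02941176  34.64705882]
knob [0.46333132 0.16419276 0.0515    ]
[[325.5        147.5         21.29999924]
 [319.5         93.5         22.39999962]]
spindle [0.56049552 0.135277   0.265     ]
along 0.10089306902744133 perp left -0.00987852249648505
75 270 369 319.5
85 297 369 333.0
95 298 369 333.5
```

```bash
cat > meas.py <<'E'
from h import *
def meas():
    s=robot.observe();T=toolT(s);p=snap('wrist');c=cam(p,T);I=p['img'].astype(int)
    # knob: dark pixels
    m=((I.max(2)<70)).astype(np.uint8);m[60:]=0;m[:,:300]=0;m[:,352:]=0
    n,l,st,ce=cv2.connectedComponentsWithStats(m);i=1+np.argmax(st[1:,4]);b=st[i]
    kp=np.array([b[0]+b[2]/2-.5,b[1]+b[3]/2-.5]);k=unproj(c,kp,.0515);print('knob box',b,kp,k.round(4))
    # ring: dark pixels annulus fit
    m=(I.max(2)<60);ys,xs=np.nonzero(m[100:185,285:370]);P=np.c_[xs+285,ys+100].astype(float)
    best=None
    for u in np.arange(315,342,.5):
        for v in np.arange(125,160,.5):
            r=np.hypot(P[:,0]-u,P[:,1]-v)
            for R in np.arange(17,23,.5):
                q=np.sum(abs(r-R)<1)
                if best is None or q>best[0]:best=(q,u,v,R)
    print('ring',best);r=unproj(c,best[1:3],.265)
    a=-T[:2,0];v=(r-k)[:2];print('spindle',r.round(4),'along',(v@a).round(4),'perp',(v@[-a[1],a[0]]).round(4))
    return c,I,a,k,r
if __name__=='__main__':
    meas()
    # same on previous picture
E
python3 - <<'E'
import meas,h
meas.meas()
E
```

```text
knob box [315  20  20  27 498] [324.5  33. ] [0.4597 0.155  0.0515]
ring (np.int64(239), np.float64(325.5), np.float64(147.5), np.float64(20.0))
spindle [0.5605 0.1354 0.265 ] along 0.1026 perp -0.0
```

Request:
apply_moves --motion "60 2.5 0 0 0 0 0; 60 5 0 0 0 0 0; 60 5 0 0 0 0 0; 60 3 0 2 0 0 0; 60 0 0 6 0 0 0; 60 0 0 6 0 0 0; 60 0 0 6 0 0 0; 60 0 0 6 0 0 0; 60 0 0 2.5 0 0 0; 60 0 0 1.5 0 0 0; 15 0 0.1 0 0 0 0; 15 0 0 0 0 0 0; 15 0 0 0 0 0 0; 15 0 0 0 0 0 0; 15 0 0 0 0 0 0" --force 15

```text
time: 20.18
tool_pos: [0.4523, 0.1552, 0.0006]
tool_rot: [3.141, 0.001, 2.95]
contact_force: [-2.1, 0.9, 5.8]
opening: 0.0234
grip_force: 15.0
```

Request:
apply_moves --motion "15 -0.1 0 0 0 0 0; 15 -0.1 0 0 0 0 0; 15 -0.1 0 0 0 0 0; 15 0 0 0 0 0 0"

```text
time: 20.68
tool_pos: [0.452, 0.1551, 0.0003]
tool_rot: [-3.141, -0.005, 2.95]
contact_force: [-10.1, 5.1, 13.1]
opening: 0.0238
grip_force: 15.1
```

The table is being pressed down with 13 N, which adds friction. I'll ease the tool up slightly while pushing.

Request:
apply_moves --motion "15 0 0 -0.1 0 0 0; 15 0 0 -0.1 0 0 0; 15 0 0 0 0 0 0"

```text
time: 21.05
tool_pos: [0.4537, 0.1543, 0.0014]
tool_rot: [-3.141, -0.002, 2.95]
contact_force: [-3.3, 1.5, -2.5]
opening: 0.0237
grip_force: 15.0
```

Request:
apply_moves --motion "60 0 0 0 0 0 0; 60 0 0 0 0 0 0; 60 0 0 0 0 0 0; 60 0 0 0 0 0 0; 60 0 0 -4 0 0 0; 60 0 0 -6 0 0 0; 60 0 0 -6 0 0 0; 60 0 0 -6 0 0 0; 60 0 0 -6 0 0 0; 60 -3 0 -2 0 0 0; 60 -5 0 0 0 0 0; 60 -5 0 0 0 0 0; 60 -2.5 0 0 0 0 0; 60 0 0 0 0 0 0; 60 0 0 0 0 0 0"

```text
time: 22.92
tool_pos: [0.6061, 0.1251, 0.3019]
tool_rot: [-3.141, -0.001, 2.95]
contact_force: [0.1, 0.5, 0.7]
opening: 0.0551
grip_force: 0.0
```

```bash
python3 - <<'E'
import meas;from h import *
meas.meas();s=robot.observe();print(s['tool_pos'],s['time'])
for n in('scene','side'):
    p=snap(n);c=cam(p);I=p['img'].astype(int)
    u0,v0=proj(c,[[.462,.155,.0435]])[0]
    m=(I.max(2)<60).astype(np.uint8);M=np.zeros_like(m);a,b=int(u0),int(v0);M[b-12:b+12,a-14:a+14]=m[b-12:b+12,a-14:a+14]
    nn,l,st,ce=cv2.connectedComponentsWithStats(M);i=1+np.argmax(st[1:,4]);k=unproj(c,ce[i],.0435)
    # rod: darkest columns just above the tip
    ru,rv=proj(c,[[.56,.1355,.130]])[0].round().astype(int)
    g=I[rv-2:rv+4,ru-8:ru+9].sum(2);w=np.clip(np.median(g,1,keepdims=True)-g-25,0,None);uu=(w*np.arange(ru-8,ru+9)).sum()/w.sum()
    ub=proj(c,[[.5605,.1354,.130]])[0][0]
    print(n,'knob',st[i],ce[i].round(1),'pred',round(u0,1),round(v0,1),k.round(4),'rod u',round(uu,2),'pred',round(ub,2))
E
```

```text
knob box [314  19  20  26 495] [323.5  31.5] [0.4609 0.1546 0.0515]
ring (np.int64(228), np.float64(323.5), np.float64(142.5), np.float64(20.0))
spindle [0.5605 0.135  0.265 ] along 0.1015 perp -0.0002
[0.60603258 0.12526248 0.30232175] 22.975
scene knob [329 258  12  11  92] [334.7 262.8] pred 331.9 262.0 [0.4554 0.155  0.0435] rod u 301.47 pred 295.36
side knob [322 238  12  11  84] [327.5 243. ] pred 326.3 243.7 [0.4601 0.1511 0.0435] rod u 293.96 pred 294.95
```

The offset is now about 1 mm along and 0 mm sideways, which is good enough. I'll close the fingers and go above the spindle knob.

Request:
apply_moves --motion "0 2 0 0 0 0 0; 0 2.65 0.1 0 0 0 0; 0 0 0 0 0 0 0; 0 0 0 0 0 0 0; 0 0 0 1 0 0 0; 0 0 0 2 0 0 0; 0 0 0 1.5 0 0 0; 0 0 0 0.5 0 0 0; 0 0 0 0 0 0 0; 0 0 0 0 0 0 0" --force 20

```text
time: 24.32
tool_pos: [0.5619, 0.1347, 0.2526]
tool_rot: [3.141, 0.001, 2.95]
contact_force: [-0.5, -0.5, 0.1]
opening: 0.0004
grip_force: 0.0
```

Request:
apply_moves --motion "0 0.1 0 0.5 0 0 0; 0 0 0 0.4 0 0 0; 0 0 0 0.2 0 0 0; 0 0 0 0.2 0 0 0; 0 0 0 0.2 0 0 0; 0 0 0 0.2 0 0 0; 0 0 0 0 0 0 0"

```text
time: 25.2
tool_pos: [0.5604, 0.1349, 0.2347]
tool_rot: [-3.141, -0.0, 2.95]
contact_force: [-0.0, -0.8, -0.3]
opening: 0.0005
grip_force: 0.0
```

Request:
apply_moves --motion "0 0 0 0.2 0 0 0; 0 0 0 0.2 0 0 0; 0 0 0 0.2 0 0 0; 0 0 0 0 0 0 0"

```text
time: 25.7
tool_pos: [0.5605, 0.1349, 0.2287]
tool_rot: [-3.141, -0.0, 2.95]
contact_force: [0.7, -0.4, 0.7]
opening: 0.0009
grip_force: 0.0
```

```bash
cat > rod.py <<'E'
from h import *
def col(I):
    I=I.astype(int);s=I[185:240,285:308];m=(s[:,:,0]-s[:,:,2]>50)&(s[:,:,0]>110)
    ys,xs=np.nonzero(m);return (len(ys),round(xs.mean()+285,1),round(ys.mean()+185,1),ys.min()+185,ys.max()+185) if len(ys) else None
if __name__=='__main__':
    print('before',col(np.load('ims.npz')['q']))
    p=snap('scene');print('now',col(p['img']))
    s=robot.observe();T=toolT(s)
    c=cam(p);print('px/mm',(proj(c,[[.56,.135,.12]])-proj(c,[[.56,.135,.13]]))/10)
    print([(np.round(d['centre'],3).tolist(),round(d['score'],2)) for d in robot.search_frame('spindle_top',p)[:2]])
E
python3 rod.py
```

```text
before (41, np.float64(296.4), np.float64(207.1), np.int64(204), np.int64(211))
now (41, np.float64(296.4), np.float64(207.1), np.int64(204), np.int64(211))
px/mm [[0.00625723 0.39787531]]
[([0.556, 0.137, 0.228], 0.5)]
```

Request:
apply_moves --motion "0 0 0 0.2 0 0 0; 0 0 0 0.2 0 0 0; 0 0 0 0.2 0 0 0; 0 0 0 0 0 0 0"

```text
time: 26.3
tool_pos: [0.5605, 0.1349, 0.2226]
tool_rot: [-3.141, -0.0, 2.95]
contact_force: [0.2, -0.9, 0.1]
opening: 0.0006
grip_force: 0.1
```

```bash
python3 rod.py | sed -n 2p
```

```text
now (39, np.float64(296.6), np.float64(209.8), np.int64(207), np.int64(213))
```

Request:
apply_moves --motion "0 0 0 0.2 0 0 0; 0 0 0 0.2 0 0 0; 0 0 0 0.2 0 0 0; 0 0 0 0.1 0 0 0"

```text
time: 26.9
tool_pos: [0.5604, 0.1349, 0.2157]
tool_rot: [-3.141, -0.0, 2.95]
contact_force: [-1.5, 0.4, 1.9]
opening: 0.0004
grip_force: 0.9
```

```bash
python3 rod.py | sed -n 2p
```

```text
now (40, np.float64(296.5), np.float64(212.6), np.int64(209), np.int64(216))
```

Request:
apply_moves --motion "0 0 0 0.1 0 0 0; 0 0 0 0.1 0 0 0; 0 0 0 0.1 0 0 0"

```text
time: 27.38
tool_pos: [0.5605, 0.1349, 0.2129]
tool_rot: [-3.141, 0.0, 2.95]
contact_force: [-1.1, 0.6, 2.0]
opening: 0.0007
grip_force: 0.9
```

Request:
apply_moves --motion "0 0 0 0.1 0 0 0; 0 0 0 0.1 0 0 0"

```text
time: 27.62
tool_pos: [0.5605, 0.1349, 0.2109]
tool_rot: [-3.142, 0.0, 2.95]
contact_force: [0.2, 0.3, 2.1]
opening: 0.0004
grip_force: 0.9
```

Request:
apply_moves --motion "0 0 0 0.1 0 0 0; 0 0 0 0.1 0 0 0"

```text
time: 27.88
tool_pos: [0.5605, 0.1349, 0.2088]
tool_rot: [-3.142, 0.0, 2.95]
contact_force: [-0.8, -0.1, 3.2]
opening: 0.0002
grip_force: 0.9
```

Request:
apply_moves --motion "0 0 0 0.1 0 0 0"

```text
time: 28.0
tool_pos: [0.5605, 0.1349, 0.2078]
tool_rot: [-3.142, 0.0, 2.95]
contact_force: [0.0, -0.1, 1.1]
opening: 0.0003
grip_force: 0.9
```

Request:
apply_moves --motion "0 0 0 0.1 0 0 0"

```text
time: 28.12
tool_pos: [0.5605, 0.1349, 0.2068]
tool_rot: [-3.142, 0.0, 2.95]
contact_force: [-0.1, -0.6, 1.0]
opening: 0.0006
grip_force: 0.9
```

Request:
apply_moves --motion "0 0 0 0.1 0 0 0; 0 0 0 0.1 0 0 0"

```text
time: 28.38
tool_pos: [0.5605, 0.1349, 0.2048]
tool_rot: [-3.142, 0.0, 2.95]
contact_force: [-1.1, -0.4, 2.1]
opening: 0.0006
grip_force: 0.9
```

Request:
apply_moves --motion "0 0 0 0.1 0 0 0"

```text
time: 28.5
tool_pos: [0.5605, 0.1349, 0.2039]
tool_rot: [-3.142, 0.0, 2.95]
contact_force: [-0.6, -0.4, 3.2]
opening: 0.0007
grip_force: 1.5
```

Request:
apply_moves --motion "0 0 0 0.1 0 0 0"

```text
time: 28.62
tool_pos: [0.5605, 0.1349, 0.2031]
tool_rot: [3.142, 0.0, 2.95]
contact_force: [-1.6, -0.1, 4.9]
opening: 0.0006
grip_force: 2.2
```

The rod has touched: force rose from about 2 N to 4.9 N over the last 2 mm. I'll lift off vertically and check that the spindle stays down.

Request:
apply_moves --motion "0 0 0 0 0 0 0; 0 0 0 -0.3 0 0 0; 0 0 0 -1 0 0 0; 0 0 0 -2.7 0 0 0; 0 0 0 -2 0 0 0; 0 0 0 0 0 0 0; 0 0 0 0 0 0 0"

```text
time: 29.5
tool_pos: [0.5602, 0.1349, 0.2621]
tool_rot: [-3.141, -0.001, 2.95]
contact_force: [-0.9, -0.1, -0.5]
opening: 0.0004
grip_force: 0.0
```

```bash
python3 rod.py | sed -n 2p; python3 - <<'E'
from h import *
from fit import W
from scipy.spatial.transform import Rotation as Ro
d=np.load('w3.npz');c=cam(dict(fovy=float(d['f']),cx=d['c'][0],cy=d['c'][1],hand_eye=d['he']),d['T'])
I=np.load('ims.npz')['w'].astype(int)
m=(I.max(2)<60);ys,xs=np.nonzero(m[128:158,212:238]);print('ball px',len(xs),xs.mean()+212,ys.mean()+128,'bbox',xs.min()+212,xs.max()+212,ys.min()+128,ys.max()+128)
b=unproj(c,(xs.mean()+212,ys.mean()+128),.208);print('ball',b)
psi=-.156;q=[.5605,.135,psi];v=b[:2]-W(q,[[0,-.026,0]])[0,:2]
print('r',np.linalg.norm(v),'phi',np.degrees(np.arctan2(v[1],v[0])-(psi-np.pi/2)))
E
```

```text
now (39, np.float64(296.6), np.float64(217.6), np.int64(214), np.int64(221))
ball px 278 225.99640287769785 141.73021582733813 bbox 217 236 132 151
ball [0.5500111  0.05423732 0.208     ]
r 0.05545470671524677 phi 2.2595836565295038
```

```bash
python3 - <<'E'
from h import *
from fit import W
psi=-.156;q=[.5605,.135,psi];yaw=4.556
s=robot.observe()
class S: pass
import h
def w(x,y,z):return W(q,[[x/1e3,y/1e3,z]])[0]
way=[(w(-50,-84,.262),2.95+1.606,9),(w(-50,-84,.157),yaw,3),(w(-50,-84,.157),yaw,1)]
rows(way,0)
print('SWING')
P=np.array([0,-26.]);pts=[]
for f in np.radians([2,10,18,26,34,42,50,58,64,68,70]):
    B=P+56*np.array([np.sin(f),-np.cos(f)]);t=np.array([np.cos(f),np.sin(f)])
    pts.append(B-8.5*t-np.array([19,9.5*np.sin(f)]))
print(np.round(pts,1).tolist())
st=w(-50,-84,.157);o=robot.observe
h.robot=type('R',(),{'observe':staticmethod(lambda:dict(tool_pos=st,tool_rot=[np.pi,0,yaw]))})
rows([(w(*p,.157),yaw,2 if i==0 else 1) for i,p in enumerate(pts)],0)
E
```

```text
0 0.52 -0.95 -0 0 0 -0.178; 0 0.67 -0.84 -0 0 0 -0.179; 0 0.82 -0.71 -0.01 0 0 -0.178; 0 0.93 -0.56 0 0 0 -0.179; 0 1.01 -0.37 -0 0 0 -0.178; 0 1.07 -0.2 -0 0 0 -0.179; 0 1.08 -0 -0.01 0 0 -0.178; 0 1.06 0.19 0 0 0 -0.179; 0 1.02 0.38 0 0 0 -0.178; 0 -0 -0 3.5 0 0 -0; 0 -0 -0 3.5 0 0 -0; 0 -0 -0 3.5 0 0 -0; 0 -0 -0 0 0 0 -0
end [0.498  0.0598 0.157 ] 4.556
SWING
[[-25.5, -82.6], [-17.6, -84.3], [-9.8, -84.8], [-2.1, -84.2], [5.3, -82.5], [12.2, -79.7], [18.4, -75.8], [24.0, -70.9], [27.6, -66.7], [29.7, -63.7], [30.7, -62.1]]
0 -0.07 -1.22 -0 0 0 -0; 0 -0.07 -1.23 -0 0 0 -0; 0 0.17 -0.79 -0 0 0 -0; 0 0.05 -0.78 -0 0 0 -0; 0 -0.06 -0.77 -0 0 0 -0; 0 -0.17 -0.74 -0 0 0 -0; 0 -0.29 -0.69 -0 0 0 -0; 0 -0.38 -0.62 -0 0 0 -0; 0 -0.49 -0.56 -0 0 0 -0; 0 -0.42 -0.36 -0 0 0 -0; 0 -0.31 -0.21 -0 0 0 -0; 0 -0.16 -0.1 -0 0 0 -0
end [0.5812 0.069  0.157 ] 4.556
```

Request:
apply_moves --motion "0 0.52 -0.95 0 0 0 -0.178; 0 0.67 -0.84 0 0 0 -0.179; 0 0.82 -0.71 0 0 0 -0.178; 0 0.93 -0.56 0 0 0 -0.179; 0 1.01 -0.37 0 0 0 -0.178; 0 1.07 -0.2 0 0 0 -0.179; 0 1.08 0 0 0 0 -0.178; 0 1.06 0.19 0 0 0 -0.179; 0 1.02 0.38 0 0 0 -0.178; 0 0 0 0 0 0 0; 0 0 0 3.5 0 0 0; 0 0 0 3.5 0 0 0; 0 0 0 3.5 0 0 0; 0 0 0 0 0 0 0"

```text
time: 31.35
tool_pos: [0.4968, 0.0602, 0.1555]
tool_rot: [3.135, -0.001, -1.73]
contact_force: [0.1, -0.1, 0.9]
opening: 0.0005
grip_force: 0.0
```

Request:
apply_moves --motion "0 -0.07 -1.22 0 0 0 0; 0 -0.07 -1.23 0 0 0 0; 0 0.17 -0.79 0 0 0 0; 0 0.05 -0.78 0 0 0 0; 0 0 0 0 0 0 0"

```text
time: 31.98
tool_pos: [0.5387, 0.0524, 0.1579]
tool_rot: [-3.141, -0.0, -1.728]
contact_force: [-0.3, 0.2, -0.8]
opening: 0.0006
grip_force: 0.0
```

```bash
cat > lev.py <<'E'
from h import *
q=[.5605,.135,-.156]
p=snap('scene');c=cam(p);I=p['img'].astype(int);P=np.array(q[:2])+.026*np.array([np.sin(q[2]),-np.cos(q[2])])
res=[]
for f in range(-5,80,3):
    a=q[2]-np.pi/2+np.radians(f);B=[*(P+.056*np.array([np.cos(a),np.sin(a)])),.206];u,v=proj(c,[B])[0].round().astype(int)
    res.append((f,int(u),int(v),int(I[v-2:v+3,u-2:u+3].max(2).mean())))
print(res)
for n in('scene','side'):
    p=snap(n);print([(np.round(d['centre'],3).tolist(),round(d['score'],2)) for d in robot.search_frame('lock_ball',p)[:2]])
s=robot.observe();print(s['tool_pos'],s['contact_force'])
import rod;print(rod.col(snap('scene')['img']))
E
python3 lev.py
```

```text
[(-5, 319, 168, 145), (-2, 318, 168, 148), (1, 317, 168, 158), (4, 316, 167, 167), (7, 315, 167, 152), (10, 314, 167, 128), (13, 313, 167, 105), (16, 311, 166, 69), (19, 310, 166, 61), (22, 309, 166, 61), (25, 308, 166, 62), (28, 306, 166, 66), (31, 305, 166, 67), (34, 304, 166, 68), (37, 302, 166, 71), (40, 301, 166, 74), (43, 300, 166, 78), (46, 298, 166, 86), (49, 297, 166, 89), (52, 296, 166, 90), (55, 295, 166, 91), (58, 293, 167, 79), (61, 292, 167, 76), (64, 291, 167, 75), (67, 290, 167, 76), (70, 289, 168, 73), (73, 288, 168, 78), (76, 286, 168, 85), (79, 285, 169, 84)]
[([0.555, 0.096, 0.204], 0.67)]
[]
[0.53794518 0.05262071 0.15788138] [ 0.12742788  0.39104337 -0.18538583]
(37, np.float64(296.5), np.float64(217.6), np.int64(215), np.int64(221))
```

Request:
apply_moves --motion "0 -0.06 -0.77 0 0 0 0; 0 -0.17 -0.74 0 0 0 0; 0 -0.29 -0.69 0 0 0 0; 0 -0.38 -0.62 0 0 0 0; 0 -0.49 -0.56 0 0 0 0"

```text
time: 32.9
tool_pos: [0.5729, 0.0625, 0.1576]
tool_rot: [3.138, 0.001, -1.727]
contact_force: [-8.7, 5.7, 3.0]
opening: 0.0003
grip_force: 4.1
```

Request:
apply_moves --motion "0 -0.42 -0.36 0 0 0 0; 0 -0.31 -0.21 0 0 0 0"

```text
time: 33.15
tool_pos: [0.5803, 0.0677, 0.1575]
tool_rot: [3.14, -0.001, -1.727]
contact_force: [-5.7, -2.3, 0.2]
opening: 0.001
grip_force: 3.2
```

Request:
apply_moves --motion "0 -0.2 -0.1 0 0 0 0; 0 0 0 0 0 0 0"

```text
time: 33.4
tool_pos: [0.5804, 0.0679, 0.1573]
tool_rot: [3.138, -0.003, -1.728]
contact_force: [-8.4, -3.4, 2.0]
opening: 0.0007
grip_force: 4.2
```

```bash
python3 lev.py
```

```text
[(-5, 319, 168, 109), (-2, 318, 168, 104), (1, 317, 168, 103), (4, 316, 167, 103), (7, 315, 167, 105), (10, 314, 167, 107), (13, 313, 167, 108), (16, 311, 166, 108), (19, 310, 166, 109), (22, 309, 166, 110), (25, 308, 166, 115), (28, 306, 166, 141), (31, 305, 166, 151), (34, 304, 166, 156), (37, 302, 166, 140), (40, 301, 166, 126), (43, 300, 166, 122), (46, 298, 166, 136), (49, 297, 166, 148), (52, 296, 166, 154), (55, 295, 166, 142), (58, 293, 167, 86), (61, 292, 167, 68), (64, 291, 167, 57), (67, 290, 167, 55), (70, 289, 168, 56), (73, 288, 168, 63), (76, 286, 168, 77), (79, 285, 169, 82)]
[([0.557, 0.108, 0.208], 0.59)]
[([0.58, 0.094, 0.209], 0.43)]
[0.58039566 0.06791749 0.15733809] [-7.22711417 -3.45918842  1.73196887]
(37, np.float64(296.5), np.float64(217.6), np.int64(215), np.int64(221))
```

Request:
apply_moves --motion "0 -0.2 0 0 0 0 0; 0 -0.1 0 0 0 0 0; 0 0 0 0 0 0 0"

```text
time: 34.08
tool_pos: [0.5803, 0.0686, 0.1573]
tool_rot: [3.137, -0.007, -1.729]
contact_force: [-8.7, -11.5, 1.9]
opening: 0.0005
grip_force: 6.4
```

The lever is firmly at its stop: 14 N and no further travel. I'll back off along the way I came and check.

Request:
apply_moves --motion "0 0.6 0.3 0 0 0 0; 0 1.5 0.8 0 0 0 0; 0 2.5 1 0 0 0 0; 0 0 0 -4 0 0 0; 0 0 0 -5 0 0 0; 0 3 0 -4 0 0 0; 0 4 3 0 0 0 0; 0 4 3 0 0 0 0; 0 4 3 0 0 0 0; 0 0 0 0 0 0 0"

```text
time: 35.33
tool_pos: [0.4475, -0.0408, 0.2883]
tool_rot: [-3.134, -0.06, -1.816]
contact_force: [0.2, -0.4, 0.2]
opening: 0.0004
grip_force: 0.0
```

```bash
python3 lev.py; python3 - <<'E'
from h import *
p=snap('side')
for n in ['yellow_cast','framework','wax']:
    for c in('scene','side'):
        p=snap(c);print(n,[(np.round(d['centre'],3).tolist(),round(d['score'],2)) for d in robot.search_frame(n,p)[:1]])
E
```

```text
[(-5, 319, 168, 108), (-2, 318, 168, 103), (1, 317, 168, 102), (4, 316, 167, 102), (7, 315, 167, 104), (10, 314, 167, 106), (13, 313, 167, 106), (16, 311, 166, 98), (19, 310, 166, 90), (22, 309, 166, 81), (25, 308, 166, 74), (28, 306, 166, 67), (31, 305, 166, 68), (34, 304, 166, 68), (37, 302, 166, 71), (40, 301, 166, 74), (43, 300, 166, 78), (46, 298, 166, 86), (49, 297, 166, 88), (52, 296, 166, 86), (55, 295, 166, 83), (58, 293, 167, 63), (61, 292, 167, 58), (64, 291, 167, 56), (67, 290, 167, 56), (70, 289, 168, 57), (73, 288, 168, 63), (76, 286, 168, 77), (79, 285, 169, 81)]
[([0.558, 0.111, 0.206], 0.48)]
[([0.581, 0.094, 0.209], 0.45)]
[ 0.44956683 -0.04005895  0.28735691] [0.13453381 0.02896167 0.00676036]
(36, np.float64(296.4), np.float64(217.6), np.int64(215), np.int64(221))
yellow_cast [([0.57, 0.307, 0.031], 0.94)]
yellow_cast []
framework [([0.464, -0.012, 0.004], 0.38)]
framework []
wax [([0.403, 0.313, 0.014], 0.66)]
wax [([0.406, 0.307, 0.012], 0.77)]
```

Request:
apply_moves --motion "0 0 0 0 0 0 0; 0 0 0 0 0 0 0"

```text
time: 36.52
tool_pos: [0.4489, -0.04, 0.2875]
tool_rot: [-3.137, -0.06, -1.814]
contact_force: [-0.6, 1.0, 0.4]
opening: 0.0004
grip_force: 0.0
```

```bash
python3 -c "
from h import *
s=robot.observe();print(s['time'],s['qvel'].round(3) if hasattr(s['qvel'],'round') else s['qvel'])
print(robot.hand_in())"
```

```text
36.525 [-0.     0.002 -0.001  0.     0.001  0.   ]
the job is handed in; nothing more can be done
None
```

Handed in at 36.5 s of 67 s, verdict not returned: by my measurements the front teeth are about 1 mm from under the rod, which rests on them with an estimated 3 N, the lever was then pushed to its stop, and the three loose things show no movement beyond the detector's error.

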